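Turn the slotted disc and push the locking bar through

ROBOT

A 7-joint arm with a two-finger parallel gripper is mounted at the origin on a cart in front of the work surface, level with it; the furniture and walls round the work are solid. World frame = base frame: x ahead of the robot, y to its left, z up, the work surface at z = 0. Lengths are in mm, angles in rad, forces in N, time in s.
With the tool pointing down it reaches from about 400 to 875 mm from the base axis. Payload 6.5 kg.
Tool frame: the origin (TCP) lies between the finger pads; the fingertips stand 14 mm ahead of it and the grasp point (between the pads) lies 5 mm behind it; z points along the fingers, y is the line along which they close (so a half turn about z gives the same grasp; the last joint's range is limited). The gripper opens to 88 mm and grips with 3 to 60 N. Pads are 18 mm wide; open, the fingers measure 123 mm over their backs; the gripper's body (75 mm by 187 mm) begins 45 mm behind the grasp point.
Start: joints at [1.171, 0.536, -0.004, 1.538, 0.003, 1.067, -0.071], TCP at [212.959, -614.116, 252.716] pointing down, gripper open.
Joint ranges: [-2.7, 2.7], [-0.37, 2.16], [-1.27, 1.26], [0.24, 2.4], [-1.31, 4.45], [0.19, 1.91], [-2.76, 2.76]. Speed limits (rad/s): [2.39, 2.39, 3.14, 3.14, 3.14, 3.14, 3.14].

INTERFACE

Orientations are given as a 3x3 rotation matrix whose columns are the frame's x, y, z axes.
In Python, from rig import arm gives the robot as it stands. The module is installed in compiled form; this text tells all that it offers. Calls block until the motion is done:
- arm.goto(position, orientation): joint-space move of the TCP to a pose.
- arm.servo_line(position, orientation=None, velocity=150, until_force=None): straight line of the TCP; orientation=None keeps the orientation; velocity is the mean speed in mm/s. With until_force (N) it stops when the force on the tool has changed by that much, and returns True; else False.
- arm.goto_joints(angles): joint-space move.
- arm.move_gripper(opening, grasp_force=None): opening from 0.0 (shut) to 1.0 (fully open); grasp_force is the grip in N (None keeps the last); returns when the fingers have stopped.
- arm.sleep(seconds).
- arm.ik(position, orientation): joint angles nearest the present ones, or None.
- arm.observe(): the state.
- arm.camera(name): name is "scene" or "top" or "wrist"; returns the picture (480x640x3 uint8, red, green, blue); there is no depth.
- arm.calibration(name): a dict with "intrinsics" (3x3 intrinsics, pixels), "rvec" (rotation vector, rad) and "tvec" (3), from world to camera coordinates, as OpenCV has them. Camera axes: x right, y down, z forward; pixel columns grow to the right and rows downward; lengths in mm; the calibration is good to about 2 mm. A picture is of the moment at which its call begins: read the wrist's pose just before it. calibration takes no time and is no camera call; for the wrist camera it gives the pose at the moment of the call.
A pose or a line that the arm cannot do raises arm.PlanningError and nothing moves.
- arm.sign_off(): hands the job in; it is judged then, once.
Trained networks look in the newest picture that a camera, given by its name, has taken for a name from the list of things; names that differ only in an ending like _2 or _b are one class to them, and where a whole thing is asked for, a point or a joint stands for the part that bears it (a point fixed in the world has none). Each returns a list of dicts, best first, with "confidence" (0 to 1); they miss things now and then, are a little off and sometimes report something else, mostly with a low value. They report only what shows in the picture. A call takes as long as a camera call.
- arm.boxes_of(camera, name): "bbox" ([left, top, right, bottom] as shares, 0 to 1, of the picture: columns of its width, rows of its height, round what is visible of it).
- arm.masks_of(camera, name): "region" (480x640 bool, what is visible of it) and "bbox" ([left, top, right, bottom] as shares, 0 to 1, of the picture: columns of its width, rows of its height, round what is visible of it).
The state is a dict: "t": time; "q": joint angles; "joint_velocities": joint speeds; "joint_efforts": joint torques, N m; "tcp_pos": TCP position; "ee_rot": TCP orientation; "force": force on the tool from outside, world axes, zero at the start; "torque": the same for the moment, N m; "grip_width": opening from 0.0 (shut) to 1.0 (fully open); "grasp_force": force on a finger pad.
Only numpy, scipy, OpenCV 4.12 (cv2) and the standard library are available. Lean on these libraries where they do the work, as an engineer would, in place of code of your own. Each camera call takes 0.05 s, during which the arm holds its last target. There are 200 camera calls.

TASK

Lock the spindle fixture on the worktop: push the black stud sideways with closed fingertips so that the yellow disc turns until its slot lines up with the steel bar, then push the bar by its red end plate through the slot until it is fully home, the plate up against the grey guide. Only push: do not take the stud or the plate between the fingers, lift nothing, leave the loose gear, bushing and bracket where they are, and draw the hand clear at the end.

Things in the scene. Friction and masses are not known exactly. Their poses are not given: they have to be found in the camera images.
- lock_fixture: fixed fixture, dark steel base 8 mm thick, 285 mm long, 100 mm wide at the disc and 52 mm at the rail. Origin: on the vertical disc axis at worktop height; z up; the bar slides along its x axis, home being towards +x. Behind the guide an open aluminium rail runs from x = -216 to -82 mm, with a groove 14 mm wide, floor at z = 19, walls up to z = 27
- guide (a point): centre of the rear face (x = -82 mm) of the grey guide block, 20 mm above the worktop; the block reaches from x = -82 to -46 mm, is 38 mm wide and, with its screw heads, 42 mm high; the bar runs through it under a bridge
- keeper (a point): centre of the steel keeper arch beyond the disc, 25 mm above the worktop; it reaches from x = 48 to 62 mm of the fixture, 37 mm wide, top 41 mm high, opening 17 mm wide
- lock_disc (a joint): angle of the disc about the fixture's z, counter-clockwise from above positive. Slot along the bar at 0 and at -3.14 (either will do). Starts between -2.5 and -0.6, stud on the keeper's side. Stud on the fixture's +y side at 0, on its -y side at -3.14. No stops; friction holds it where it is left (about 2 N at the stud turns it)
- slot_centre (a point): centre of the disc's slot, on the disc axis, at the disc's top face, 32 mm above the worktop. Its x axis runs along the slot. The slot is 17 mm wide and goes right across the yellow disc (radius 42 mm), its floor at z = 18 mm; mouth corners are chamfered 2 mm. The stud stands on this frame's +y
- stud_top (a point): centre of the top of the black stud on the disc: round post 16 mm diameter, 31 mm from the disc axis, standing 30 mm above the disc's yellow face, its top 62 mm above the worktop
- lock_bar: loose steel bar, 12 mm wide and high, 146 mm long with end plate, about 230 g, lying in the rail's groove (1 mm play each side). Origin: underside of the nose tip (leading end, tapered 2 mm); the bar lies back from it along its -x. The nose starts at fixture x = -62 to -50 mm; fully home it is at +58, in the keeper. A push of 1 to 3 N slides it
- end_plate (a point): centre of the red upright plate on the rear end of the bar, 143 mm behind the nose: 6 mm thick along the bar, 34 mm wide, 30 mm high, from 29 to 59 mm above the worktop. Push its rear face (away from the disc). At home its front face meets the rear of the grey guide block, a firm stop
- gear: loose steel spur gear, 48 mm diameter, 18 mm high, lying flat beside the rail; origin centre of underside; leave it alone
- bushing: loose tan flanged bushing, 34 mm diameter, 28 mm high, standing beside the disc; origin centre of underside; leave it alone
- bracket: loose blue angle bracket, 40x30x35 mm, standing beside the rail; origin centre of underside; leave it alone

How it is judged:
By the outcome, as a careful person would: the job done as asked, in the order asked, and still so for the second after the job is handed in, with the robot touching nothing.
It also fails if it takes over 64 s, if anything falls off the work surface, if the arm or the gripper's body presses on something with over 40 N, if the wrist force passes 120 N, or if a joint passes its speed limit or range.

## Working session

There is one attempt and no reset: what is moved stays moved. The work goes in short steps, each a Python script; the robot and the scene stay as the last script left them, time stands still between calls to the robot, and variables do not carry over. Pictures are saved under pics/ and viewed, at most 10 in all, crops included, and the job is handed in when it is done.

```bash
mkdir -p pics; cat > h.py <<'E'
from rig import arm
import numpy as np, cv2
def cal(n):
    c=arm.calibration(n); return np.array(c["intrinsics"],float),np.array(c["rvec"],float).reshape(3,1),np.array(c["tvec"],float).reshape(3,1)
def unproj(c,uv,z):
    K,r,t=c; R=cv2.Rodrigues(r)[0]; o=-R.T@t
    d=R.T@np.linalg.inv(K)@np.array([[uv[0]],[uv[1]],[1.]])
    return (o+d*(z-o[2])/d[2]).ravel()
def proj(c,P):
    K,r,t=c; return cv2.projectPoints(np.array(P,float).reshape(-1,1,3),r,t,K,None)[0].reshape(-1,2)
def save(n,img): cv2.imwrite("pics/"+n,img[:,:,::-1])
E
python3 - <<'E'
from h import *
im={}
for n in("top","scene"):
    im[n]=arm.camera(n); save(n+"0.png",im[n]); c=cal(n)
    for k in("lock_fixture","guide","keeper","lock_disc","slot_centre","stud_top","lock_bar","end_plate","gear","bushing","bracket"):
        for b in arm.boxes_of(n,k)[:1]:
            x=np.array(b["bbox"])*[640,480,640,480]; print(n,k,round(b["confidence"],2),x.round(1))
    print(c[0].tolist(), (-cv2.Rodrigues(c[1])[0].T@c[2]).ravel().round(0))
print(arm.observe()["t"])
E
```

```text
top lock_fixture 0.95 [262.7 205.4 427.5 268.8]
top guide 0.98 [260.5 203.  429.2 263.3]
top keeper 0.65 [258.4 202.4 428.  264.8]
top lock_disc 0.66 [366.5 210.2 416.1 255.5]
top slot_centre 0.57 [361.9 208.7 412.  257.7]
top stud_top 0.9 [362.6 209.1 413.8 259.7]
top lock_bar 0.85 [266.4 230.5 337.6 250.7]
top end_plate 0.95 [267.1 230.5 338.2 253.6]
top gear 0.91 [305.9 180.  335.3 205.5]
top bracket 0.82 [318.7 276.  347.  299.7]
[[526.7468440886615, 0.0, 315.51561355487297], [0.0, 526.7468440886615, 238.7559091721794], [0.0, 0.0, 1.0]] [410. 156. 912.]
scene lock_fixture 0.73 [285.3 215.2 334.1 262.5]
scene guide 0.92 [272.6 231.8 422.2 349.9]
scene keeper 0.67 [276.9 228.4 420.4 349.2]
scene lock_disc 0.82 [338.4 272.5 397.2 324.7]
scene slot_centre 0.92 [338.1 276.6 393.2 324.8]
scene stud_top 0.59 [435.7 283.3 460.8 306.2]
scene lock_bar 0.94 [282.7 213.2 330.3 262. ]
scene end_plate 0.64 [286.  214.2 337.2 264. ]
scene gear 0.93 [353.1 245.1 380.7 267.3]
scene bushing 0.78 [432.5 282.4 457.1 310.1]
[[619.0202787880722, 0.0, 321.0890507538301], [0.0, 619.0202787880722, 234.57198411530223], [0.0, 0.0, 1.0]] [ 142. -526.  576.]
1.2
```

View pics/top0.png

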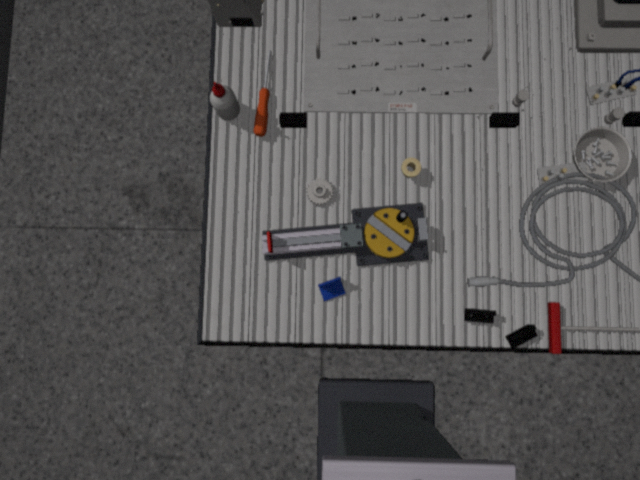

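View pics/scene0.png

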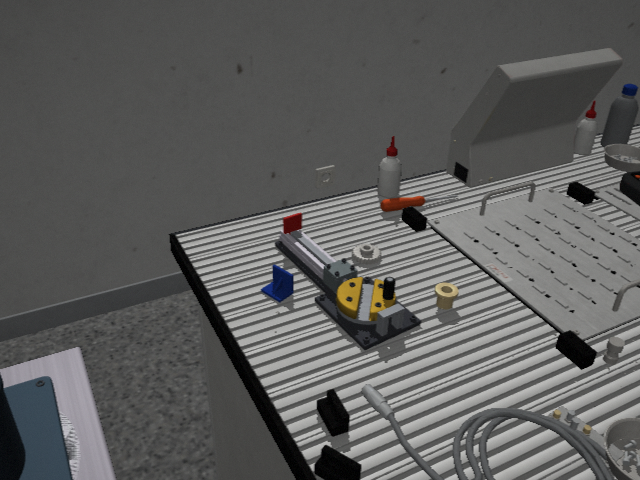

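The top view shows the fixture with the plate at (268,242), the disc centre near (389,232), the stud near (403,216), and the bar axis pointing right in the image. The scene view agrees: stud on the keeper side, bushing beside the disc. Next I'll get coarse coordinates and take a wrist view.

```bash
python3 - <<'E'
from h import *
c=cal("top")
D=unproj(c,(389,232),32);P=unproj(c,(268,242),44);S=unproj(c,(403,215),62)
print(D,P,S,unproj(c,(411,168),28),unproj(c,(320,192),18),unproj(c,(332,289),30),unproj(c,(205,340),0),unproj(c,(450,230),0))
d=(D-P)[:2]; print(np.degrees(np.arctan2(d[1],d[0])),np.hypot(*d))
# wrist pose relation
cw=cal("wrist"); R=cv2.Rodrigues(cw[1])[0]; o=arm.observe()
cam=(-R.T@cw[2]).ravel(); print("cam in tool",o["ee_rot"].T@(cam-o["tcp_pos"]),(o["ee_rot"].T@R.T).round(2).tolist(),cw[0][0,0],o["ee_rot"].round(2).tolist())
E
```

```text
[528.94822875  55.00224031  32.        ] [507.30818034 256.78755447  44.        ] [553.18179503  35.80736117  62.        ] [640.54094998  17.32316475  28.        ] [598.61095284 172.39992927  18.        ] [431.88045737 149.1842304   30.        ] [341.59507974 364.93480322   0.        ] [538.48870724 -54.2923558    0.        ]
-83.87882779100177 202.9423679474356
cam in tool [ 7.76473961e+01 -1.09556021e-01 -1.32417746e+02] [[0.0, -0.95, -0.3], [1.0, 0.0, 0.0], [-0.0, -0.3, 0.95]] 429.23967377349715 [[0.94, 0.33, -0.0], [0.33, -0.94, 0.0], [-0.0, -0.0, -1.0]]
```

```bash
cat >> h.py <<'E'
def Rt(a): return np.array([[np.cos(a),np.sin(a),0],[np.sin(a),-np.cos(a),0],[0,0,-1.]])
E
python3 - <<'E'
from h import *
arm.goto([529,70,230],Rt(0.1)); arm.move_gripper(0.0)
c=cal("wrist"); im=arm.camera("wrist"); save("w0.png",im)
np.save("cw0.npy",np.hstack([c[0],c[1],c[2]]))
for k in("lock_disc","slot_centre","stud_top","end_plate","keeper","guide"):
    for b in arm.masks_of("wrist",k)[:1]:
        ys,xs=np.nonzero(b["region"]); print(k,b["confidence"],(np.array(b["bbox"])*[640,480,640,480]).round(),xs.mean(),ys.mean(),len(xs))
print(arm.observe()["t"],arm.observe()["q"],proj(c,[[529,55,32],[553,36,62],[507,257,44]]))
E
```

```text
lock_disc 0.77 [281. 156. 387. 261.] 331.7403702426124 208.62239852822813 8697
slot_centre 0.57 [278. 153. 385. 264.] 331.7418588873813 208.59486657620985 8844
stud_top 0.95 [279. 155. 389. 261.] 331.8050458715596 208.77924311926606 8720
end_plate 0.91 [ 52. 195. 228. 242.] 126.8543448275862 214.37213793103447 3625
keeper 0.76 [ 59. 144. 417. 264.] 281.90967472260223 202.3658610731114 26316
guide 0.82 [ 65. 146. 417. 258.] 283.1958451222821 202.34746715243594 25801
5.5167 [ 0.19485237  0.41710018 -0.51990025  1.84532325  0.25107308  0.94437149
 -1.90730714] [[331.43730918 211.25758292]
 [363.75269095 190.88514534]
 [ 66.08763248 217.04481112]]
```

View pics/w0.png

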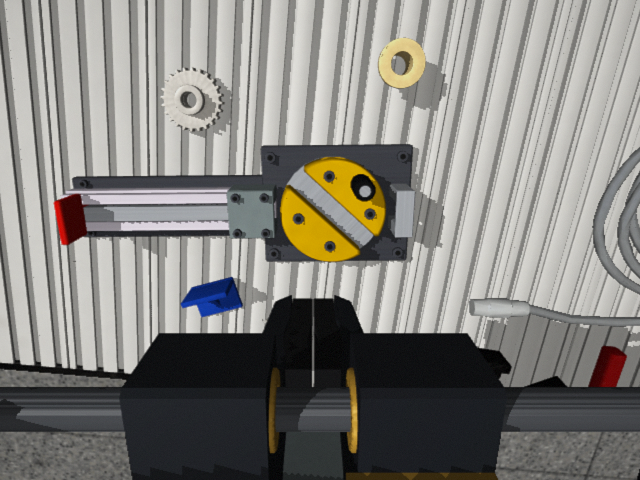

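Wrist view: disc centre at (332,209), stud at (364,187), slot running from (295,176) to (367,242), red plate at (68,220), keeper at (404,210). I'll fit the disc and slot in a rectified image and get the axis from the plate.

```bash
cat >> h.py <<'E'
from scipy.optimize import minimize
def rect(c,im,ctr,z,half=130,s=2):
    q=np.array([[-1,-1],[1,-1],[1,1],[-1,1]])*half+np.array(ctr)
    src=proj(c,[[*p,z] for p in q]).astype(np.float32)
    dst=((q-ctr+half)*s).astype(np.float32)
    return cv2.warpPerspective(im,cv2.getPerspectiveTransform(src,dst),(2*half*s,2*half*s))
def disc(c,im,ctr,yaw):
    """returns disc centre, slot angle theta (fixture, mod pi)"""
    half,s=60,2; w=rect(c,im,ctr,32,half,s); hsv=cv2.cvtColor(w,cv2.COLOR_RGB2HSV)
    m=cv2.inRange(hsv,(18,140,60),(35,255,255))>0
    ax=np.arange(2*half*s)/s-half; X,Y=np.meshgrid(ax,ax); sg=lambda v:1/(1+np.exp(-np.clip(v,-40,40)/.7))
    def f(p):
        dx,dy=X-p[0],Y-p[1]; r=np.hypot(dx,dy); n=abs(-np.sin(p[2])*dx+np.cos(p[2])*dy)
        return np.mean((sg(42-r)*sg(n-p[3])-m)**2)*100
    best=min((minimize(f,[0,0,a,8.5],method="Nelder-Mead",options=dict(initial_simplex=np.array([[0,0,a,8.5]]+[[3,0,a,8.5],[0,3,a,8.5],[0,0,a+.15,8.5],[0,0,a,9.5]]))) for a in np.arange(0,np.pi,.4)),key=lambda r:r.fun)
    p=best.x; return np.array(ctr)+p[:2],(p[2]-yaw+np.pi/2)%np.pi-np.pi/2,p[3],best.fun
def fix(c,im):
    """red plate top edge midpoint via mask; returns world plate centroid"""
    hsv=cv2.cvtColor(im,cv2.COLOR_RGB2HSV)
    m=(cv2.inRange(hsv,(0,150,50),(8,255,255))|cv2.inRange(hsv,(172,150,50),(180,255,255)))
    n,l,st,ce=cv2.connectedComponentsWithStats(m); return st,ce,l
E
python3 - <<'E'
from h import *
im=cv2.imread("pics/w0.png")[:,:,::-1].copy(); d=np.load("cw0.npy"); c=(d[:,:3],d[:,3:4],d[:,4:])
st,ce,l=fix(c,im); i=[k for k in range(1,len(st)) if st[k,0]<150 and st[k,4]>100]; print(st[i],ce[i])
D,th,w,e=disc(c,im,(529,55),-1.464); print(D,th,w,e)
k=i[0]; pts=np.argwhere(l==k)[:,::-1].astype(np.float32); box=cv2.boxPoints(cv2.minAreaRect(pts)); print(box)
hull=cv2.approxPolyDP(cv2.convexHull(pts.astype(np.int32)),3,True)[:,0]; print(hull.tolist())
# model fit: silhouette of plate box vs hull, for yaw and plate distance
def sil(yaw,px):
    u=np.array([np.cos(yaw),np.sin(yaw)]);v=np.array([-u[1],u[0]])
    P=[[*(D+u*(px+a)+v*b),z] for a in(-3,3) for b in(-17,17) for z in(29,59)]
    return cv2.convexHull(proj(c,P).astype(np.float32))
M=(l==k)
def f(p):
    m=np.zeros(M.shape,np.uint8); cv2.fillConvexPoly(m,(sil(*p)*16).round().astype(np.int32),1,shift=4)
    return (m.astype(bool)^M).sum()
g=[(f((y,x)),y,x) for y in np.arange(-1.56,-1.36,.005) for x in np.arange(-212,-185,.5)]
print(sorted(g)[:5],M.sum())
for n in[(411,168)]:pass
save("r0.png",rect(c,im,D,32))
E
```

```text
[[  54  194   33   51 1183]] [[ 69.88334742 218.39137785]]
[529.42538181  54.10847691] -0.7513497941301073 7.824174375786319 4.454328126398559
[[ 52.791897 197.34865 ]
 [ 84.01352  192.41893 ]
 [ 91.545944 240.12434 ]
 [ 60.324326 245.05406 ]]
[[86, 233], [63, 244], [54, 202], [78, 194], [86, 205]]
[(np.int64(294), np.float64(-1.4550000000000023), np.float64(-199.5)), (np.int64(294), np.float64(-1.4500000000000024), np.float64(-199.5)), (np.int64(296), np.float64(-1.4550000000000023), np.float64(-200.0)), (np.int64(297), np.float64(-1.4500000000000024), np.float64(-200.5)), (np.int64(299), np.float64(-1.4600000000000022), np.float64(-199.5))] 1183
```

View pics/r0.png

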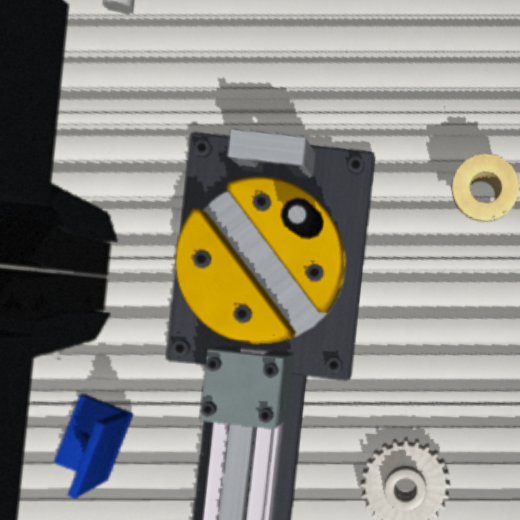

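```bash
cat >> h.py <<'E'
D=np.array([529.4,54.1]); yaw=-1.46
def pose(phi,off,z):
    a=yaw+phi; r=np.array([np.cos(a),np.sin(a)]); t=np.array([-r[1],r[0]])
    return [*(D+31*r-off*t),z],Rt(a)
def look(name):
    arm.servo_line([529,70,230],Rt(.1),velocity=200); arm.sleep(.2)
    c=cal("wrist"); im=arm.camera("wrist"); save(name,im); return c,im
E
python3 - <<'E'
from h import *
phi0=np.pi/2-.755
print([arm.ik(*pose(p,o,z)) for p,o,z in((phi0,34,110),(phi0,34,62),(np.pi/2,25.5,62))])
p,R=pose(phi0,34,110); arm.goto(p,R); p,R=pose(phi0,34,62)
print(arm.servo_line(p,velocity=80,until_force=8))
f0=arm.observe()["force"]
p,R=pose(phi0,25.5,62); arm.servo_line(p,R,velocity=60); print(arm.observe()["force"]-f0)
for ph in np.linspace(phi0,np.pi/2,7)[1:]:
    p,R=pose(ph,25.5,62); arm.servo_line(p,R,velocity=60); print(round(ph,2),(arm.observe()["force"]-f0).round(1))
p,R=pose(np.pi/2,34,62); arm.servo_line(p,R); p,R=pose(np.pi/2,34,110); arm.servo_line(p,R)
c,im=look("w1.png"); print(disc(c,im,D,yaw),arm.observe()["t"])
E
```

```text
[array([ 0.13236766,  0.56635899, -0.29836303,  1.93142878,  0.25357966,
        0.67989825, -2.53542164]), array([ 0.11221509,  0.64820315, -0.273509  ,  1.94448509,  0.29853534,
        0.58772674, -2.57350988]), array([ 0.16487447,  0.70414104, -0.40239358,  1.86041865,  0.42491457,
        0.66238139, -1.95152212])]
False
[-0.50855966 -0.30191623  0.22859085]
0.94 [-0.9 -0.1 -0.7]
1.07 [ 0.  -1.8 -0.4]
1.19 [-0.3 -2.1 -0.7]
1.32 [ 0.3 -1.2 -0.7]
1.44 [ 0.5 -0.8 -0.1]
1.57 [0.  0.3 0.1]
(array([529.62120372,  54.35966841]), np.float64(-0.09713389442276998), np.float64(7.18757393458119), np.float64(4.379592533630993)) 10.6417
```

```bash
python3 - <<'E'
from h import *
e=np.pi/2+.095
p,R=pose(np.pi/2,34,110); arm.servo_line(p,R,velocity=250); p,R=pose(np.pi/2,34,62); arm.servo_line(p,R)
for ph,o in((np.pi/2-.1,25.5),(np.pi/2,25.5),(e,25.5)):
    p,R=pose(ph,o,62); arm.servo_line(p,R,velocity=50)
print(arm.observe()["force"])
p,R=pose(np.pi/2,34,62); arm.servo_line(p,R); p,R=pose(np.pi/2,34,110); arm.servo_line(p,R)
c,im=look("w2.png"); print(disc(c,im,D,yaw),arm.observe()["t"])
save("r2.png",rect(c,im,D,32,65,8)[:,:][::2,::2])
E
```

```text
[-0.06318293 -0.77778182  0.53314954]
(array([529.61864181,  54.38209071]), np.float64(-0.030982228539943257), np.float64(7.153952736907854), np.float64(4.3907719311319084)) 14.35
```

View pics/r2.png

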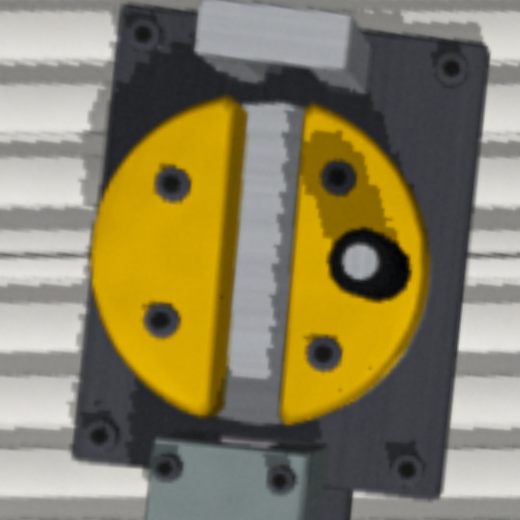

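The disc slot is still about 0.035 rad short of the base direction, measured from both the fit and the edge (303,108)→(281,420) against the base edge (125,5)→(75,460). One more nudge.

```bash
python3 - <<'E'
from h import *
e=np.pi/2+.135
p,R=pose(np.pi/2,34,110); arm.servo_line(p,R,velocity=250); p,R=pose(np.pi/2,34,62); arm.servo_line(p,R)
for ph,o in((np.pi/2,25.5),(e,25.5)):
    p,R=pose(ph,o,62); arm.servo_line(p,R,velocity=40)
print(arm.observe()["force"])
p,R=pose(np.pi/2,34,62); arm.servo_line(p,R); p,R=pose(np.pi/2,34,110); arm.servo_line(p,R)
c,im=look("w3.png"); print(disc(c,im,D,yaw),arm.observe()["t"])
w=rect(c,im,D,32,65,4); m=cv2.inRange(cv2.cvtColor(w,cv2.COLOR_RGB2HSV),(18,140,60),(35,255,255))
# right slot edge: first yellow column right of slot for rows
rows=np.arange(130,400,5); xs=[]; xl=[]
for r in rows:
    cx=260-(r-260)*.11; k=np.nonzero(m[r])[0]; xs.append(k[k>cx].min()); xl.append(k[k<cx].max())
for x in(xs,xl): print(np.polyfit(rows,x,1))
E
```

```text
[ 1.45584565 -0.50546984 -0.79543542]
(array([529.62092023,  54.4325213 ]), np.float64(0.021990239579654514), np.float64(7.138187182977415), np.float64(4.400976745048532)) 17.9667
[-1.34644559e-01  3.26862715e+02]
[-1.33927959e-01  2.68748682e+02]
```

```bash
python3 - <<'E'
from h import *
u=np.array([np.cos(yaw),np.sin(yaw)]); R=Rt(yaw+np.pi/2)
P=lambda x,z:[*(D+u*x),z]
xf=lambda:(np.array(arm.observe()["tcp_pos"])[:2]-D)@u
arm.servo_line(P(-238,120),R,velocity=200)
print(arm.servo_line(P(-238,48),velocity=100,until_force=8))
f0=arm.observe()["force"]
for x in(-200,-160,-140,-118):
    b=arm.servo_line(P(x,48),velocity=50,until_force=12); print(x,b,xf(),((arm.observe()["force"]-f0)[:2]@u).round(1))
    if b: break
else:
    print(arm.servo_line(P(-92,48),velocity=20,until_force=12),xf(),arm.observe()["force"]-f0)
print(arm.observe()["t"])
E
```

```text
False
-200 False -199.7013785789462 -0.1
-160 False -160.09528013355106 0.6
-140 False -139.30236527988853 -0.4
-118 False -117.2222455608305 0.2
True -103.671945387461 [0.37155975 0.928947   0.44529984]
24.0917
```

```bash
python3 - <<'E'
from h import *
u=np.array([np.cos(yaw),np.sin(yaw)])
P=lambda x,z:[*(D+u*x),z]
xf=lambda:(np.array(arm.observe()["tcp_pos"])[:2]-D)@u
for i in range(2): print(arm.servo_line(P(-92,48),velocity=15,until_force=18),xf())
arm.servo_line(P(-125,48),velocity=80); arm.servo_line(P(-125,120),velocity=150)
c,im=look("w4.png"); print(disc(c,im,D,yaw),arm.observe()["t"])
cv2.imwrite("pics/w4c.png",cv2.resize(im[120:290,140:440,::-1],None,fx=2.6,fy=2.6,interpolation=cv2.INTER_CUBIC))
E
```

```text
True -103.74822844697513
True -103.86334429791796
(array([529.57078335,  54.4222795 ]), np.float64(0.01895462182128682), np.float64(7.078894488925643), np.float64(4.363627247578156)) 27.3583
```

View pics/w4c.png

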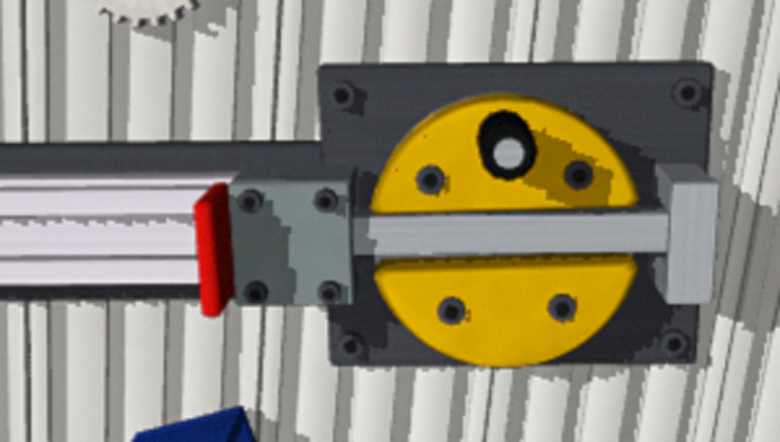

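The crop shows the bar through the slot and into the keeper at (690,235). The red plate, around (215,250), sits against the guide's rear face, which matches the firm stop felt at -103.8. The hand is clear at z = 230, so I'm handing the job in.

```bash
python3 -c "
from h import *
print(arm.sign_off())"
```

```text
the job is handed in; nothing more can be done
None
```

The job is handed in: the disc's slot is lined up, the bar is through it into the keeper with the red plate against the guide, the hand is clear, and the last reading before hand-in was 27.4 s.

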